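Put the T-iron away in the latching tool tray

ROBOT

A 7-joint arm with a two-finger parallel gripper is mounted at the origin on the work surface. World frame = base frame: x ahead of the robot, y to its left, z up, the work surface at z = 0. Lengths are in mm, angles in rad, forces in N, time in s.
With the tool pointing down it reaches from about 425 to 925 mm from the base axis. Payload 6.8 kg.
Tool frame: the origin (TCP) lies on the centre line of the jaws, within the pads' length; the fingertips stand 19 mm ahead of it and the grasp point (between the pads) is the TCP; z points along the fingers, y is the line along which they close (so a half turn about z gives the same grasp; the last joint's range is limited). The gripper opens to 85 mm and grips with 20 to 120 N. Pads are 22 mm wide; open, the fingers measure 114 mm over their backs; the gripper's body (76 mm by 85 mm) begins 54 mm behind the grasp point. The pads swing forward as they close: fully open they stand 13 mm farther back than shut.
Start: joints at [-1.265, 0.477, 0.022, 1.555, -0.011, 1.109, -0.083], TCP at [271.41, 618.048, 250.308] pointing down, gripper open.
Joint ranges: [-2.96, 2.96], [-0.34, 2.1], [-1.41, 1.46], [0.24, 2.44], [-1.37, 4.51], [0.17, 1.92], [-2.96, 2.96]. Speed limits (rad/s): [2.39, 2.39, 3.14, 3.14, 3.14, 3.14, 3.14].

INTERFACE

Orientations are given as [roll, pitch, yaw] about the fixed x, y, z axes, in that order (R = Rz(yaw) Ry(pitch) Rx(roll)).
In Python, from rig import env, imaging gives the robot as it stands. The module is installed in compiled form; this text tells all that it offers.
- The arm moves only by the shell command python3 -m crank 'ROWS' [FORCE]. ROWS is JSON, a list that holds one entry, the list of rows, each a list of 7 numbers: the shift along the world's x, y, z scaled (see below), then the turn, a rotation vector about the world's x, y, z scaled (see below), then the opening, from -1 (shut) to 1 (fully open). A call has 1 to 10 rows; each row shifts and turns the commanded pose from where the row before left it; what a row does not reach is not made up. The controller multiplies each number of a shift by 0.04 m and each number of a turn by 0.12 rad. A row lasts 1/10 s, in which the tool goes at most 50 mm and 8.59 degrees, less where a joint would pass 70% of its speed; a pose out of reach is approached as far as the arm can. A call with a number of a shift or a turn outside -1 to 1 is refused whole. A call with a gripper value outside its range is refused whole. The fingers move at their own pace and stop on an object; FORCE is the grip in N (left out, the last holds). Time passes only in rows, so rows that do not move let the fingers close. It gives the time, the measured TCP pose, the force, the opening and the grip force at its end, in the units of the state.
- env.get_state(): the state, without advancing time (a new reading comes with each control period).
- imaging.capture(name): name is "scene" or "top"; returns a dict with "pixels" (420x560x3 uint8, red, green, blue), "fx", "fy", "cx", "cy" (pixels), "xyz" and "rotation" of the camera in the world. Camera axes: x right, y up, looking along -z (the intrinsics and any distortion apply to the point x, -y, -z); pixel columns grow to the right and rows downward; lengths in mm; the calibration is good to about 2 mm. A picture is of the moment at which its call begins. There is no depth.
- env.finish_job(): hands the job in; it is judged then, once.
The state is a dict: "time_s": time; "q": joint angles; "joint_vel": joint speeds; "effort": joint torques, N m; "eef_pos": TCP position; "orientation": TCP orientation; "wrist_force": force on the tool from outside, world axes, zero at the start; "torque": the same for the moment, N m; "width": opening from 0.0 (shut) to 1.0 (fully open); "finger_force": force on a finger pad.
Only numpy, scipy, OpenCV 4.12 (cv2) and the standard library are available. Lean on these libraries where they do the work, as an engineer would, in place of code of your own. Each camera call takes 0.05 s, during which the arm holds its last target. There are 200 camera calls.

TASK

Pick the T-shaped iron out of the crate of forged irons and lay it gently flat, without dropping it, in the open wooden tray, which stands out of its dock. Then push the tray in past flush until the push-push latch catches, let go, and check that it stays latched with its front flush. Leave the other irons, the chisel and the small tub where they are.

Things in the scene. Friction and masses are not known exactly. Their poses are not given: they have to be found in the camera images.
- tee_mid (a point): The target: T-shaped dark steel iron lying flat in one of four side-by-side places in the crate, neighbours about 72 mm away. Square bar 20 x 20 mm, 130 mm long along its x; the last 20 mm at +x is a cross head 50 mm wide (15 mm out on both sides). Point: half-way along, on the bar's axis, 10 mm up; z up. 0.3 to 0.6 kg; balances 10 mm from the point towards the head.
- angle_mid (a point): Leave alone: L-shaped iron in the crate, same bar, with a head sticking out on one side only. Point half-way along, 10 mm up.
- bar_mid (a point): Leave alone: straight plain iron in the crate, same bar, no head. Point half-way along, 10 mm up.
- double_mid (a point): Leave alone: iron in the crate with a cross head at both ends (like an H on its side). Point half-way along, 10 mm up.
- crate_floor (a point): Centre of the upper face of the crate's floor (8 mm above the table). The plank crate is fixed, 196 mm along its own x, 316 mm along its y, 50 mm high over all, walls 8 mm. Irons lie roughly along its x. It stands to the left or to the right of the robot, the dock on the other side.
- tray_in (a point): Centre of the upper face of the tray's floor; moves with the tray. Open wooden tray, 180 mm along x, 158 mm along y; inside 164 x 144 mm. Side and rear walls rise 34 mm above the floor, the front panel 44 mm. x is the push direction (into the dock, away from the robot), z up.
- tray_front (a point): Centre of the outer face of the tray's front panel, on the robot's side; moves with the tray, 34 mm above the table. Panel 158 mm wide, 50 mm high (25 mm above and below this point), 8 mm thick; push it along its own x near its middle.
- tray (a joint): How far the tray is pushed in, m: 0 = out, held there by a spring; 0.060 = hard stop. Push-push latch: pressed beyond 0.051 and let go, the tray springs back to about 0.045 and stays (latched, front flush with the rail ends). A second such press lets it out again; let go short of 0.051 it comes back out. Pressing takes 2 N at first, about 5 N later with short jolts, then rises at once at the hard stop.
- chisel_grip (a point): Leave alone: chisel-like hand tool with a wooden handle, lying on the table between crate and dock.
- tub: Leave alone: small hooped wooden tub, 125 mm wide and 100 mm high, standing on the table between the rear parts of crate and dock.
- dock_base (a point): Fixed wooden dock of the tray, on the table; point on the table under the tray's centre when the tray is out, x the push direction. Two side rails, 166 mm apart inside, 42 mm high, run from 45 mm before this point (their front ends) to 210 mm beyond it; a 54 mm high steel latch box fills the rear from 152 mm on.
Not all that is in view belongs to the job. What is shaped like the part that bears tee_mid but red or turquoise is not meant.

How it is judged (in metres and radians):
On the way, in this order (a step that is already met when the one before it is completed fails the run):
1. the T-iron lies released and flat in the tray while the tray is still out (value of joint tray below 0.03 m and contact force between the fingers and tee below 0.05 N and z of tee_mid in the frame of tray_in between 0.004 and 0.016 m and x of tee_mid in the frame of tray_in between -0.082 and 0.082 m and y of tee_mid in the frame of tray_in between -0.072 and 0.072 m), for 0.2 s.
2. the tray is pressed past flush so that the latch can catch (value of joint tray above 0.05 m).
At the end, for the whole second after the job is handed in: The tray stays latched by itself, pushed in 0.040 to 0.050 m and still, with the T-iron lying flat and at rest on the tray's floor (its middle within the tray and 4 to 16 mm above the floor), and the robot touches nothing (value of joint tray between 0.04 and 0.05 m and velocity of joint tray between -0.01 and 0.01 m/s and linear speed of tee below 0.02 m/s and z of tee_mid in the frame of tray_in between 0.004 and 0.016 m and x of tee_mid in the frame of tray_in between -0.082 and 0.082 m and y of tee_mid in the frame of tray_in between -0.072 and 0.072 m).
It fails at once if another iron in the crate is moved by more than 50 mm (distance of any of angle_mid, bar_mid, double_mid from where it was at the start of the episode above 0.05 m).
It fails at once if the chisel or the tub is moved by more than 50 mm (distance of any of chisel_grip, tub from where it was at the start of the episode above 0.05 m).
It fails at once if the T-iron is dropped: it moves faster than 0.7 m/s out of the fingers (a fall of about 25 mm) (linear speed of tee above 0.7 m/s and contact force between the fingers and tee below 0.05 N).
It also fails if it takes over 61 s, if anything falls off the work surface, if the arm or the gripper's body presses on something with over 40 N, if the wrist force passes 120 N, or if a joint passes its speed limit or range.

## Working session

There is one attempt and no reset: what is moved stays moved. The work goes in short steps, Python scripts to look and compute and a shell command to move; the robot and the scene stay as the last step left them, time stands still between calls to the robot, and variables do not carry over. Pictures are saved under pics/ and viewed, at most 10 in all, crops included, and the job is handed in when it is done.

```bash
mkdir -p pics; cat > h.py <<'E'
import numpy as np, cv2
from rig import env, imaging
def cap(n,f=None):
    c=imaging.capture(n)
    if f: cv2.imwrite('pics/'+f,c['pixels'][...,::-1])
    return c
def ray(c,u,v):
    d=np.array([(u-c['cx'])/c['fx'],-(v-c['cy'])/c['fy'],-1.0])
    return np.array(c['xyz']),np.array(c['rotation'])@d
def at(c,u,v,z):
    o,d=ray(c,u,v); return (o+d*(z-o[2])/d[2]).round(1)
E
python3 - <<'E'
from h import *
for n in('top','scene'):
    c=cap(n,n+'0.png'); print({k:v for k,v in c.items() if k!='pixels'})
print(env.get_state())
E
```

```text
{'fx': 451.84687023696694, 'fy': 451.84687023696694, 'cx': 275.9641959204082, 'cy': 213.90203185040738, 'xyz': array([ 357.44063031,  -88.88456348, 1202.22630343]), 'rotation': array([ 1.43683853e-01, -1.36959840e-03, -1.55834118e+00])}
{'fx': 428.59466453993116, 'fy': 428.59466453993116, 'cx': 276.100620976911, 'cy': 214.67737855970321, 'xyz': array([1101.1640841 , -711.48175429,  854.51342631]), 'rotation': array([ 0.83609185, -0.01424932,  0.76588518])}
{'time_s': 0.1, 'q': array([-1.26511853,  0.47770972,  0.0223196 ,  1.55636082, -0.01154926,
        1.10929176, -0.08311492]), 'joint_vel': array([-2.27514600e-04,  9.47048860e-04, -5.56808386e-04, -3.15770832e-03,
       -8.33767973e-04, -3.11546277e-04, -5.85697079e-05]), 'effort': array([ 4.17196308e-03, -5.97756243e+01,  1.61351725e+00, -2.81952024e+01,
        1.28181494e-02,  5.07543795e-03, -4.02471153e-05]), 'eef_pos': array([271.17709019, 617.57873541, 249.42414182]), 'orientation': array([-3.13995069e+00,  6.47064291e-05,  2.72781845e+00]), 'wrist_force': array([-0.18361551, -0.37579741, -0.32050295]), 'torque': array([-0.05477729,  0.02557315,  0.03784502]), 'finger_force': 0.0, 'width': 1.0000137712193686}
```

View pics/top0.png

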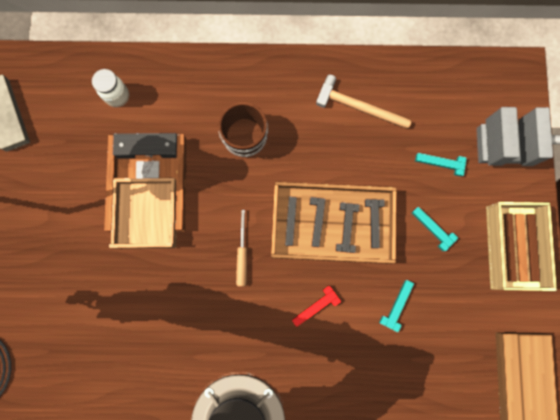

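View pics/scene0.png

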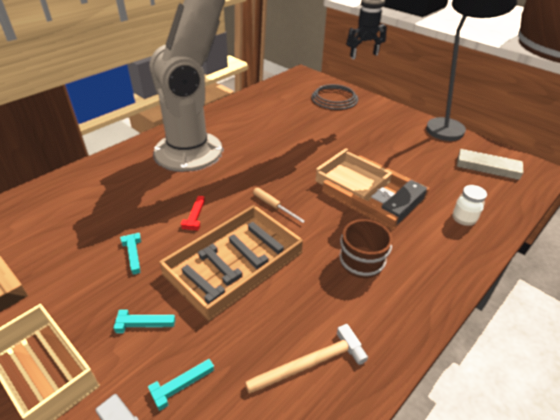

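The tray and dock are at (145,190) and the crate is at (335,222). The chisel is at (242,250) and the tub at (243,130).
Candidates: dark irons at (291,222), which looks plain; (318,222), L-shaped; (348,228), double; and (376,223), which looks like the T. Red (318,306) and turquoise (441,163), (435,228), (397,306) are ruled out by colour. I choose (376,223) and will check it in a close crop.

```bash
cat > h.py <<'E'
import numpy as np, cv2
from scipy.spatial.transform import Rotation as R
from rig import env, imaging
def cap(n,f=None):
    c=imaging.capture(n)
    if f: cv2.imwrite('pics/'+f,c['pixels'][...,::-1])
    return c
def ray(c,u,v):
    d=np.array([(u-c['cx'])/c['fx'],-(v-c['cy'])/c['fy'],-1.0])
    return np.array(c['xyz']),R.from_euler('xyz',c['rotation']).apply(d)
def at(c,u,v,z):
    o,d=ray(c,u,v); return (o+d*(z-o[2])/d[2]).round(1)
def px(c,p):
    q=R.from_euler('xyz',c['rotation']).inv().apply(np.array(p)-c['xyz'])
    return np.array([c['cx']-c['fx']*q[0]/q[2],c['cy']+c['fy']*q[1]/q[2]]).round(1)
def crop(c,x0,x1,y0,y1,k,f):
    cv2.imwrite('pics/'+f,cv2.resize(c['pixels'][y0:y1,x0:x1,::-1],None,fx=k,fy=k,interpolation=cv2.INTER_CUBIC))
E
python3 - <<'E'
from h import *
c=cap('top')
a=cv2.resize(c['pixels'][175:270,265:405,::-1],None,fx=5,fy=5,interpolation=cv2.INTER_CUBIC)[:,:700]
crop(c,265,405,175,270,5,'crate.png')
p=c['pixels']; g=p.astype(int)
m=((g.max(2)<90)&(g.max(2)-g.min(2)<22)).astype(np.uint8)
m[:190]=0;m[260:]=0;m[:,:280]=0;m[:,392:]=0
cs,_=cv2.findContours(m,0,1)
for k in cs:
    if cv2.contourArea(k)>80:
        r=cv2.minAreaRect(k); M=cv2.moments(k)
        w=np.array([at(c,u,v,28) for u,v in cv2.boxPoints(r)])
        print(cv2.contourArea(k),r,at(c,*r[0],28),w[:,:2].tolist(),'cent',at(c,M['m10']/M['m00'],M['m01']/M['m00'],28))
# tray
for n,u,v,z in [('FL',111,247,59),('FR',173,246,59),('RL',115,180,49),('RR',174,179,49),('railFL',105,229,42),('railFR',183,228,42),('railRL',110,136,42),('railRR',183,136,42)]:
    print(n,at(c,u,v,z))
crop(c,95,195,125,255,4.5,'tray.png')
E
```

```text
FL [433.  327.6  59. ]
FR [437.5 171.   59. ]
RL [608.2 332.1  49. ]
RR [612.9 178.6  49. ]
railFL [480.4 352.3  42. ]
railFR [485.5 151.2  42. ]
railRL [729.  355.6  42. ]
railRR [731.5 161.5  42. ]
```

View pics/crate.png

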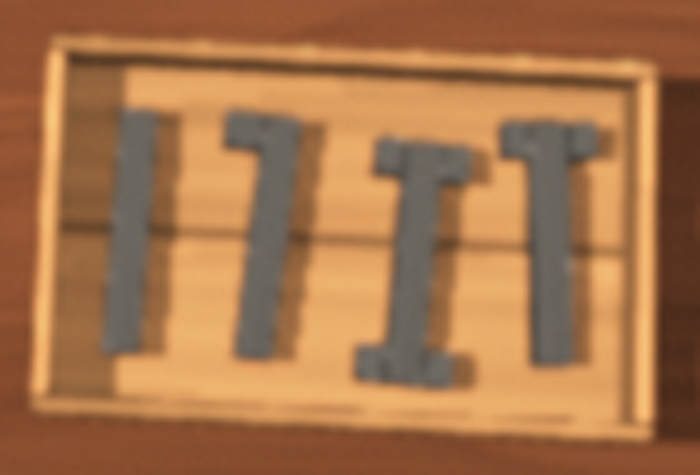

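View pics/tray.png

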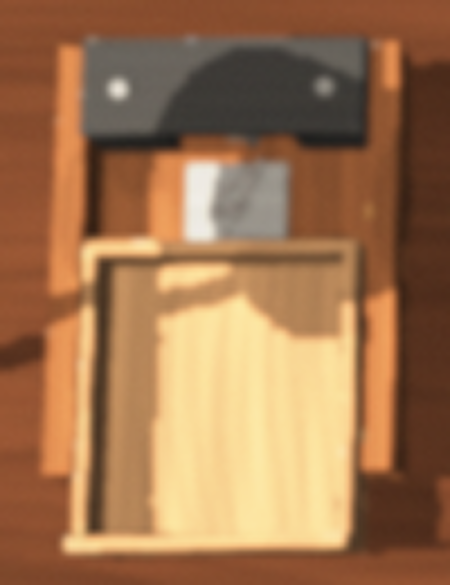

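The crop shows the rightmost iron, at crop (550,240), is the T: cross head at the top (549,140), both sides out, and tail at (552,365). The others are plain, L and double, left to right. The tray is empty, with its front edge at crop y≈548.

```bash
python3 - <<'E'
from h import *
c=cap('top')
C=lambda u,v,z:at(c,265+u/5,175+v/5,z)
T=lambda u,v,z:at(c,95+u/4.5,125+v/4.5,z)
h,t=C(549,122,28),C(552,365,28)
print('tee head',h,'tail',t,'mid',(h+t)/2,'len',np.linalg.norm(h-t),'yaw',np.arctan2(*(h-t)[1::-1]))
print('headends',C(500,140,28),C(598,140,28)); print('barwidth',C(532,270,28),C(570,270,28))
fl,fr=T(62,543,59),T(350,545,59); print('front',fl,fr)
r=[T(*p,42) for p in((42,472),(397,472),(60,45),(402,45))]; print(r)
f=(r[0]+r[1])/2;b=(r[2]+r[3])/2; print('dock mid',f,b,'yaw',np.arctan2(*(b-f)[1::-1]))
rl,rr=T(85,240,49),T(358,240,49); print('rear',rl,rr)
s=cap('scene')
print('scene check tee head/tail px',px(s,h),px(s,t))
crop(s,150,450,140,320,2.6,'scene1.png')
g=s['pixels']
E
```

```text
tee head [ 569.3 -348.7   28. ] tail [ 441.1 -347.8   28. ] mid [ 505.2  -348.25   28.  ] len 128.2031590874421 yaw -0.007020165484667489
headends [ 559.3 -322.7   28. ] [ 560.  -374.3   28. ]
barwidth [ 490.6 -338.3   28. ] [ 490.9 -358.2   28. ]
front [436.3 333.5  59. ] [437.2 171.6  59. ]
[array([478. , 353.9,  42. ]), array([480.6, 150.4,  42. ]), array([731.7, 360.2,  42. ]), array([734.3, 158.1,  42. ])]
dock mid [479.3  252.15  42.  ] [733.   259.15  42.  ] yaw 0.027584645041770377
rear [612.6 335.3  49. ] [614.7 177.2  49. ]
scene check tee head/tail px [215.8 294.2] [183.2 265.4]
```

View pics/scene1.png

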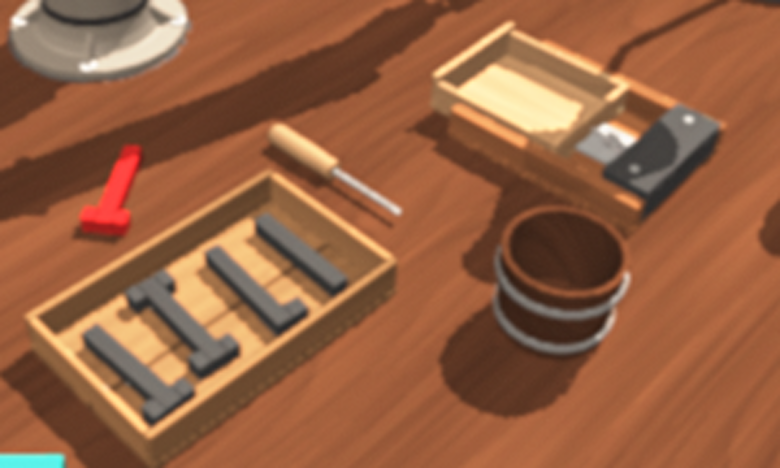

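```bash
python3 -m crank '[[[0.68,-0.8,0,0,0,0.38,1],[0.68,-0.8,0,0,0,0.38,1],[0.68,-0.8,0,0,0,0.38,1],[0.68,-0.8,0,0,0,0.38,1],[0.68,-0.8,0,0,0,0.38,1],[0.68,-0.8,0,0,0,0.38,1],[0.68,-0.8,0,0,0,0.38,1],[0.68,-0.8,0,0,0,0.38,1],[0.68,-0.8,0,0,0,0.38,1],[0,-1,0,0,0,0,1]]]'
python3 -m crank '[[[0,-1,0,0,0,0,0],[0,-1,0,0,0,0,0],[0,-1,0,0,0,0,0],[0,-1,0,0,0,0,0],[0,-1,0,0,0,0,0],[0,-1,0,0,0,0,0],[0,-1,0,0,0,0,0],[0,-1,0,0,0,0,0],[0,-1,0,0,0,0,0],[0,-1,0,0,0,0,0]]]'
```

```text
time_s: 1.25
eef_pos: [519.3, 288.4, 250.3]
orientation: [3.141, 0.002, 3.137]
wrist_force: [-0.0, -0.1, 0.7]
width: 1.003
finger_force: 0.0
time_s: 2.25
eef_pos: [516.0, -111.5, 250.5]
orientation: [3.141, 0.0, 3.138]
wrist_force: [0.2, 0.4, 0.4]
width: 0.501
finger_force: 0.0
```

```bash
python3 -m crank '[[[0,-1,0,0,0,0,0],[0,-1,0,0,0,0,0],[0,-1,0,0,0,0,0],[0,-1,0,0,0,0,0],[0,-1,0,0,0,0,0],[0,-0.9,0,0,0,0,0],[0,0,-1,0,0,0,0],[0,0,-1,0,0,0,0],[0,0,-1,0,0,0,0],[0,0,-0.5,0,0,0,0]]]'
python3 - <<'E'
from h import *
s=cap('scene'); crop(s,140,320,170,320,4,'close.png'); print(env.get_state()['eef_pos'])
E
```

```text
time_s: 3.25
eef_pos: [514.5, -344.7, 106.7]
orientation: [3.139, -0.004, 3.138]
wrist_force: [0.5, 1.2, 0.6]
width: 0.502
finger_force: 0.0
[ 513.52251621 -343.9858749   104.58261717]
```

View pics/close.png

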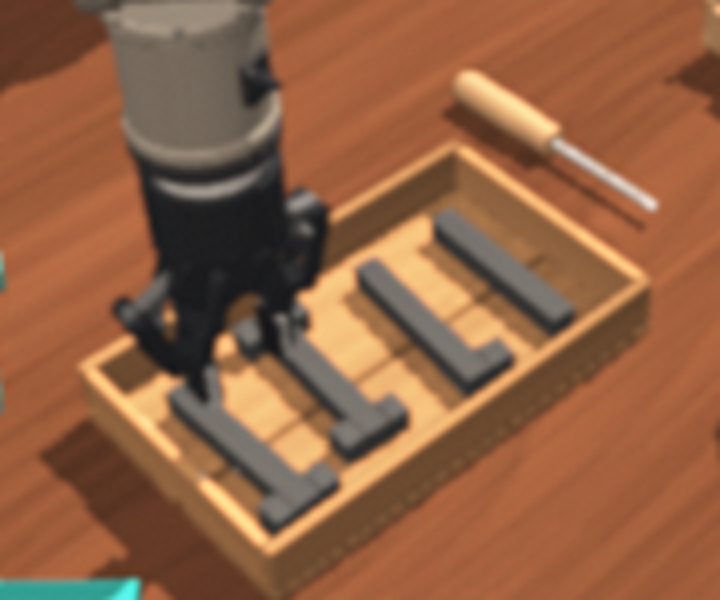

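The gripper hangs above the T, with its fingers at crop (207,385) and (285,320) on either side of the bar. The T's head is at (300,500), so the choice and alignment hold.

```bash
python3 -m crank '[[[0.03,-0.1,-0.5,0,0,0,0],[0,0,-0.5,0,0,0,0],[0,0,-0.3,0,0,0,0],[0,0,-0.2,0,0,0,0],[0,0,-0.15,0,0,0,0],[0,0,-0.1,0,0,0,0],[0,0,-0.05,0,0,0,0],[0,0,0,0,0,0,0]]]' 60
```

```text
time_s: 4.1
eef_pos: [517.6, -350.0, 38.5]
orientation: [-3.141, 0.0, 3.138]
wrist_force: [0.1, -0.1, 0.7]
width: 0.501
finger_force: 0.0
```

```bash
python3 -m crank '[[[0,0.03,-0.1,0,0,0,0],[0,0,-0.1,0,0,0,0],[0,0,0,0,0,0,0],[0,0,0,0,0,0,-0.7],[0,0,0,0,0,0,-1],[0,0,0,0,0,0,-1],[0,0,0,0,0,0,-1],[0,0,0,0,0,0,-1]]]' 60
```

```text
time_s: 4.9
eef_pos: [517.5, -349.0, 30.6]
orientation: [-3.141, 0.0, 3.138]
wrist_force: [-1.3, -0.5, 2.6]
width: 0.216
finger_force: 60.5
```

```bash
python3 -m crank '[[[0,0,0.2,0,0,0,-1],[0,0,0.4,0,0,0,-1],[0,0,0.7,0,0,0,-1],[0,0,1,0,0,0,-1],[0,0,1,0,0,0,-1],[0,0,1,0,0,0,-1],[0,0,0.5,0,0,0,-1],[0,0,0,0,0,0,-1]]]' 80
python3 - <<'E'
from h import *
s=cap('scene'); crop(s,140,320,130,320,3,'lift.png'); 
E
```

```text
time_s: 5.7
eef_pos: [518.8, -349.8, 226.7]
orientation: [-3.139, 0.006, 3.138]
wrist_force: [0.4, -0.5, -3.4]
width: 0.209
finger_force: 78.7
```

View pics/lift.png

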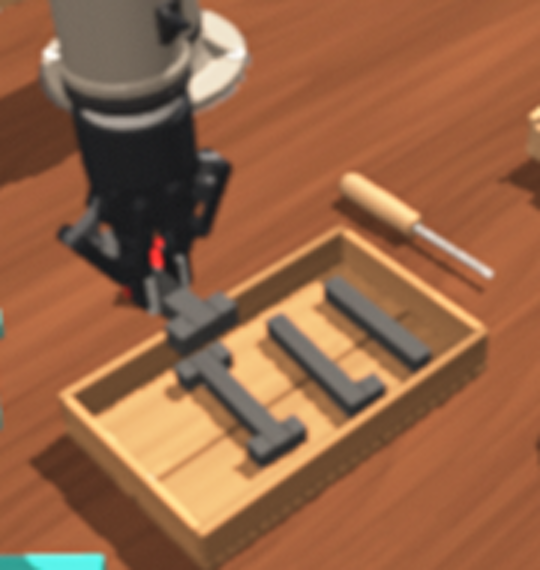

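The T is held level at crop (195,315), and the other three irons are undisturbed.

```bash
python3 -m crank '[[[0.05,0.3,0,0,0,0,-1],[0.05,0.6,0,0,0,0,-1],[0.05,0.8,0,0,0,0,-1],[0.05,0.8,0,0,0,0,-1],[0.05,0.8,0,0,0,0,-1],[0.05,0.8,0,0,0,0,-1],[0.05,0.8,0,0,0,0,-1],[0.05,0.8,0,0,0,0,-1],[0.05,0.8,0,0,0,0,-1],[0,0.8,0,0,0,0,-1]]]'
python3 -m crank '[[[0,0.8,0,0,0,0,-1],[0,0.8,0,0,0,0,-1],[0,0.8,0,0,0,0,-1],[0,0.8,0,0,0,0,-1],[0,0.8,0,0,0,0.1,-1],[0,0.8,0,0,0,0.1,-1],[0,0.8,0,0,0,0,-1],[0,0.8,0,0,0,0,-1],[0,0.6,0,0,0,0,-1],[0,0.3,0,0,0,0,-1]]]'
```

```text
time_s: 6.75
eef_pos: [533.9, -54.2, 220.3]
orientation: [3.141, -0.004, 3.139]
wrist_force: [1.0, 0.2, -3.4]
width: 0.211
finger_force: 78.6
time_s: 7.75
eef_pos: [533.0, 238.6, 220.2]
orientation: [-3.141, -0.004, -3.117]
wrist_force: [0.0, 0.5, -3.3]
width: 0.211
finger_force: 78.7
```

Next I descend to about z=50, then measure.

```bash
python3 -m crank '[[[0.1,0.25,-0.5,0,0,0,-1],[0,0,-0.8,0,0,0,-1],[0,0,-0.8,0,0,0,-1],[0,0,-0.8,0,0,0,-1],[0,0,-0.6,0,0,0,-1],[0,0,-0.3,0,0,0,-1],[0,0,-0.2,0,0,0,-1],[0,0,-0.1,0,0,0,-1],[0,0,0,0,0,0,-1]]]'
python3 - <<'E'
from h import *
s=cap('scene'); crop(s,300,450,110,230,4,'place.png'); 
E
```

```text
time_s: 8.65
eef_pos: [539.6, 245.3, 58.6]
orientation: [3.141, 0.0, -3.121]
wrist_force: [0.8, 0.1, -2.9]
width: 0.21
finger_force: 78.6
```

View pics/place.png

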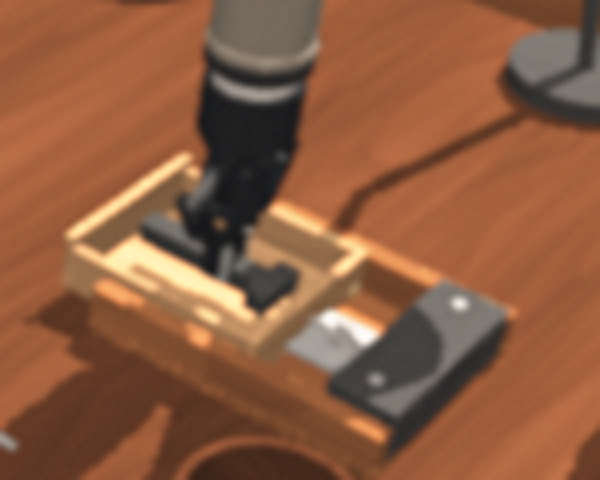

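The T is inside the tray opening and level, with its head at crop (270,285), clear of the walls. I lower it to contact.

```bash
python3 -m crank '[[[0,0.08,-0.1,0,0,0,-1],[0,0.08,-0.1,0,0,0,-1],[0,0,-0.1,0,0,0,-1],[0,0,-0.1,0,0,0,-1],[0,0,-0.05,0,0,0,-1],[0,0,0,0,0,0,-1],[0,0,0,0,0,0,-1]]]'
```

```text
time_s: 9.4
eef_pos: [539.4, 251.5, 40.2]
orientation: [-3.141, -0.0, -3.121]
wrist_force: [0.3, 0.6, -2.9]
width: 0.211
finger_force: 78.6
```

```bash
python3 -m crank '[[[0,0,-0.03,0,0,0,-1],[0,0,-0.02,0,0,0,-1],[0,0,0,0,0,0,-1]]]'
```

```text
time_s: 9.7
eef_pos: [539.4, 251.6, 38.2]
orientation: [-3.142, -0.0, -3.121]
wrist_force: [0.4, -0.2, -3.7]
width: 0.213
finger_force: 78.6
```

```bash
python3 -m crank '[[[0,0,-0.03,0,0,0,-1],[0,0,0,0,0,0,-1]]]'; python3 -m crank '[[[0,0,-0.02,0,0,0,-1],[0,0,0,0,0,0,-1]]]'
```

```text
time_s: 9.9
eef_pos: [540.1, 251.7, 38.1]
orientation: [3.141, 0.001, -3.121]
wrist_force: [-2.0, -1.0, 4.7]
width: 0.212
finger_force: 79.7
time_s: 10.1
eef_pos: [540.8, 251.7, 38.0]
orientation: [3.141, 0.002, -3.121]
wrist_force: [-2.0, -1.3, 10.5]
width: 0.212
finger_force: 80.5
```

```bash
python3 -m crank '[[[0,0,0,0,0,0,-0.5],[0,0,0,0,0,0,-0.3],[0,0,0,0,0,0,-0.1],[0,0,0,0,0,0,0],[0,0,0,0,0,0,0],[0,0,0,0,0,0,0]]]' 20; python3 -m crank '[[[0,0,0.3,0,0,0,0],[0,0,0.6,0,0,0,0],[0,0,1,0,0,0,0],[0,0,1,0,0,0,-0.5],[0,0,1,0,0,0,-1],[-0.5,0,0,0,0,0,-1],[-0.5,0,0,0,0,0,-1],[-0.5,0,0,0,0,0,-1],[0,0,0,0,0,0,-1]]]'
python3 - <<'E'
from h import *
s=cap('scene'); t=cap('top'); a=cv2.resize(s['pixels'][110:230,300:450],(600,480)); b=cv2.resize(t['pixels'][125:255,75:275],(740,480))
cv2.imwrite('pics/rel.png',cv2.resize(np.hstack([a,b])[...,::-1],(800,286)))
E
```

```text
time_s: 10.7
eef_pos: [539.3, 251.7, 36.2]
orientation: [-3.142, -0.0, -3.121]
wrist_force: [0.6, 0.3, 1.0]
width: 0.496
finger_force: 0.0
time_s: 11.6
eef_pos: [477.1, 251.9, 193.1]
orientation: [3.141, -0.001, -3.119]
wrist_force: [0.4, 0.0, 0.9]
width: -0.002
finger_force: 0.0
```

View pics/rel.png

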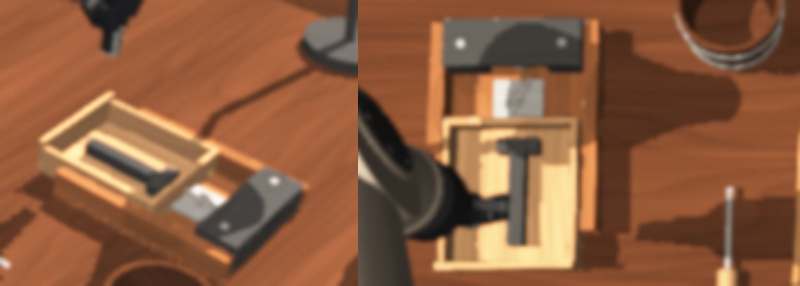

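The T lies flat and released in the tray, which is still out. Its head is at (520,145) and its tail at (517,240). Next I move the shut fingers in front of the panel.

```bash
python3 -m crank '[[[-0.9,0,0,0,0,0,-1],[-0.9,0,0,0,0,0,-1],[-0.4,0,0,0,0,0,-1],[0,0,-0.8,0,0,0,-1],[0,0,-0.8,0,0,0,-1],[0,0,-0.8,0,0,0,-1],[0,0,-0.8,0,0,0,-1],[0,0,-0.4,0,0,0,-1],[0,0,0,0,0,0,-1]]]'
```

```text
time_s: 12.6
eef_pos: [391.5, 250.8, 46.5]
orientation: [-3.139, -0.002, -3.122]
wrist_force: [-0.2, -0.1, 1.0]
width: -0.002
finger_force: 0.0
```

Advance in steps to find the contact.

```bash
python3 -m crank '[[[0.2,0,0,0,0,0,-1],[0.2,0,0,0,0,0,-1],[0.15,0,0,0,0,0,-1],[0.15,0,0,0,0,0,-1],[0,0,0,0,0,0,-1]]]';python3 -m crank '[[[0.1,0,0,0,0,0,-1],[0.1,0,0,0,0,0,-1],[0,0,0,0,0,0,-1]]]';python3 -m crank '[[[0.1,0,0,0,0,0,-1],[0,0,0,0,0,0,-1]]]'
```

```text
time_s: 13.1
eef_pos: [420.9, 251.8, 48.9]
orientation: [3.141, 0.002, -3.122]
wrist_force: [-0.0, 0.3, 0.5]
width: -0.0
finger_force: 0.0
time_s: 13.4
eef_pos: [427.4, 251.7, 48.3]
orientation: [-3.141, -0.0, -3.121]
wrist_force: [-0.7, 0.3, 0.5]
width: 0.001
finger_force: 0.7
time_s: 13.6
eef_pos: [431.4, 251.7, 48.2]
orientation: [-3.142, -0.0, -3.121]
wrist_force: [-1.8, 0.5, 0.7]
width: 0.001
finger_force: 0.8
```

```bash
python3 -m crank '[[[0.1,0,0,0,0,0,-1],[0.1,0,0,0,0,0,-1],[0.1,0,0,0,0,0,-1],[0.1,0,0,0,0,0,-1],[0.1,0.01,0,0,0,0,-1],[0.1,0.01,0,0,0,0,-1],[0.1,0.01,0,0,0,0,-1],[0.1,0.01,0,0,0,0,-1],[0,0,0,0,0,0,-1]]]';python3 -m crank '[[[0.1,0,0,0,0,0,-1],[0.1,0,0,0,0,0,-1],[0,0,0,0,0,0,-1]]]'; python3 -m crank '[[[0.1,0,0,0,0,0,-1],[0,0,0,0,0,0,-1]]]'
```

```text
time_s: 14.5
eef_pos: [463.8, 252.5, 48.1]
orientation: [-3.141, -0.0, -3.122]
wrist_force: [-2.9, -1.2, 0.2]
width: -0.002
finger_force: 1.2
time_s: 14.8
eef_pos: [471.6, 252.7, 48.1]
orientation: [-3.141, -0.0, -3.121]
wrist_force: [-2.1, -0.8, -1.4]
width: -0.002
finger_force: 1.2
time_s: 15.0
eef_pos: [475.3, 252.8, 48.1]
orientation: [-3.141, -0.001, -3.121]
wrist_force: [-3.8, -1.1, -0.4]
width: -0.004
finger_force: 1.9
```

```bash
python3 -m crank '[[[0.08,0,0,0,0,0,-1],[0,0,0,0,0,0,-1]]]';python3 -m crank '[[[0.07,0,0,0,0,0,-1],[0,0,0,0,0,0,-1]]]'
```

```text
time_s: 15.2
eef_pos: [478.4, 252.9, 48.1]
orientation: [-3.141, -0.0, -3.121]
wrist_force: [-3.4, -1.8, -1.6]
width: 0.005
finger_force: 1.7
time_s: 15.4
eef_pos: [481.2, 253.0, 48.1]
orientation: [-3.141, -0.0, -3.121]
wrist_force: [-4.0, -1.5, -1.4]
width: -0.003
finger_force: 1.8
```

```bash
python3 -m crank '[[[0.06,0,0,0,0,0,-1],[0,0,0,0,0,0,-1]]]';python3 -m crank '[[[0.05,0,0,0,0,0,-1],[0,0,0,0,0,0,-1]]]'
```

```text
time_s: 15.6
eef_pos: [483.6, 253.1, 48.1]
orientation: [-3.141, -0.0, -3.121]
wrist_force: [-3.7, -1.0, -1.1]
width: -0.003
finger_force: 1.9
time_s: 15.8
eef_pos: [484.5, 253.1, 48.1]
orientation: [-3.141, -0.003, -3.121]
wrist_force: [-7.8, -1.2, 1.5]
width: -0.005
finger_force: 3.7
```

The force jumped at about 59 mm of travel, which is the hard stop. I back off and look.

```bash
python3 -m crank '[[[-0.1,0,0,0,0,0,-1],[-0.1,0,0,0,0,0,-1],[-0.1,0,0,0,0,0,-1],[-0.1,0,0,0,0,0,-1],[-0.2,0,0,0,0,0,-1],[-0.4,0,0,0,0,0,-1],[-0.6,0,0,0,0,0,-1],[0,0,1,0,0,0,-1],[0,0,1,0,0,0,-1],[0,0,0.5,0,0,0,-1]]]'
python3 -m crank '[[[0,0,0,0,0,0,-1],[0,0,0,0,0,0,-1],[0,0,0,0,0,0,-1],[0,0,0,0,0,0,-1],[0,0,0,0,0,0,-1]]]'
python3 - <<'E'
from h import *
s=cap('scene'); t=cap('top'); a=cv2.resize(s['pixels'][110:230,300:450],(600,480)); b=cv2.resize(t['pixels'][125:255,75:275],(740,480))
cv2.imwrite('pics/end.png',cv2.resize(np.hstack([a,b])[...,::-1],(800,286)))
E
```

```text
time_s: 16.8
eef_pos: [423.4, 254.8, 151.8]
orientation: [3.137, 0.005, -3.121]
wrist_force: [-0.5, 1.2, -0.7]
width: -0.005
finger_force: 0.0
time_s: 17.3
eef_pos: [421.4, 253.0, 147.4]
orientation: [-3.141, -0.001, -3.121]
wrist_force: [0.2, 0.9, 0.5]
width: 0.001
finger_force: 0.0
```

View pics/end.png

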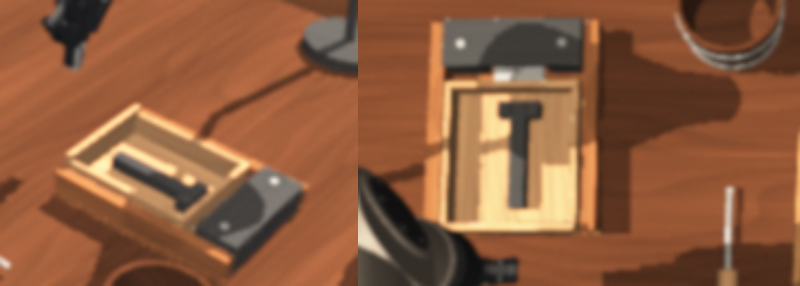

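The tray is latched, its front at (510,230) level with the rail ends, and the T lies flat at (520,155). The robot is clear.

```bash
python3 -c "
from rig import env
print(env.finish_job())"
```

```text
the job is handed in; nothing more can be done
None
```

The T-iron lies flat in the tray, and the tray is latched with its front flush with the rail ends; the job was handed in at about 17 s, and the system returned no verdict.

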